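# Gauge the gap of a bench record press

## Task

The saucepan stands in the way, in front of the small press: without lifting it, slide it along the warming plate and leave it centred on the yellow ring. Then take the taper gauge by its orange handle, lay its blade flat on the press's lower plate and slide it straight into the gap under the brass platen, gently, until it drags snugly between the two plates. Finish holding the gauge there, level and snug at that depth, without letting go, and leave everything else on the bench alone.

Things in the scene. Friction and masses are not known exactly. Their poses are not given: they have to be found in the camera images.
- hotplate: Flat black warming plate, 240 mm (its x) by 360 mm (its y), its top 35 mm above the table; fixed. Origin under its middle. Its +y end is next to the press.
- pan: Small aluminium saucepan on the warming plate, 110 mm across the rim, 52 mm high, about 0.5 kg, empty. Origin at the centre of its underside, z up. A black bar handle, 18 mm wide (its y) and 14 mm thick (z), sticks out along its -x from 52 to 152 mm from the centre, its middle 42 mm above the pan's underside.
- pan_grip (a point): Point in the pan's handle where it is well gripped from above: 115 mm from the pan's centre along its -x, at mid height of the handle.
- park_mark: Yellow painted ring, 124 mm outside diameter, flat on the warming plate: where the saucepan must go. Origin at its centre, at the plate's top. (The pan starts about on a grey ring near the press.)
- press: Small green bench press, fixed. Origin on the table right below the middle of the mouth's front edge; its +x runs straight into the mouth. Steel lower plate level, its top 70 mm above the table, 160 mm wide, from 45 mm in front of the mouth to 115 mm behind. Guide columns (16 mm thick) at x 22 and 98, y -66 and +66 mm; a top block up to 215 mm high begins 10 mm behind the mouth.
- mouth (a point): Middle of the mouth's front edge, on the lower plate's top; axes as press (x into the gap, y across, z up).
- platen: Brass upper platen of the press, 112 mm wide, 120 mm deep, rigidly fixed, with a level underside. Origin at the middle of its lower front edge, straight above mouth. The gap between its underside and the lower plate differs from run to run, 4.5 to 7 mm.
- gauge: Taper gauge lying on the table, 0.16 kg. Orange handle 64 mm long (x), 18 mm wide (y), 30 mm high. Steel blade 16 mm wide along its +x, from x = 32 mm (handle's end) to the tip at 142 mm; underside flat, flush with the handle's; thickness grows evenly from 2 mm at the tip to 11 mm at the handle (1 in 12). Origin under the handle's middle.
- gauge_tip (a point): Tip of the gauge's blade, on its underside. Pushed in flat, the blade meets the platen's lower front edge with its tip 30 to 60 mm past the mouth, according to the gap, and wedges there: the plates do not yield. Blade and plates are ground steel (friction about 0.25).
- pliers: The black-handled pliers: a bystander, not to be disturbed. Origin on its underside.
- labels: The stack of paper labels: a bystander, not to be disturbed. Origin on its underside.
- pucks: The stack of blue pucks: a bystander, not to be disturbed. Origin on its underside.
- handset: The black handset: a bystander, not to be disturbed. Origin on its underside.
- oil: The oil bottle: a bystander, not to be disturbed. Origin on its underside.
- driver: The screwdriver: a bystander, not to be disturbed. Origin on its underside.
Mind the look-alikes: they are no part of the job. Of the things like the pan, leave any that is green; of the rest the larger one is meant. Of the things that look like the gauge, the smaller one is meant.

How it is judged (in metres and radians):
On the way, in this order (a step that is already met when the one before it is completed fails the run):
1. the saucepan stands released on the yellow ring (horizontal distance between pan and park_mark below 0.018 m and height (world z) of pan below 0.039 m and angle between pan's own z axis and vertical below 0.06 rad and linear speed of pan below 0.02 m/s and contact force between the fingers and pan below 0.2 N), for 0.2 s.
2. the gauge's tip is in the gap (x of gauge_tip in the frame of mouth between 0.008 and 0.08 m and y of gauge_tip in the frame of mouth between -0.03 and 0.03 m and z of gauge_tip in the frame of mouth between -0.004 and 0.006 m), for 0.05 s.
At the end, for the whole second after the job is handed in: Pan still, flat, within 18 mm of the ring's centre. Gauge held by the fingers (>3 N), still, blade 20-75 mm in, 30 mm from the middle line at most, level to 0.025 rad, straight to 0.12 rad, pressing on platen and lower plate (>0.8 N each), not on pan or warming plate (horizontal distance between pan and park_mark below 0.018 m and height (world z) of pan below 0.039 m and angle between pan's own z axis and vertical below 0.06 rad and linear speed of pan below 0.02 m/s and x of gauge_tip in the frame of mouth between 0.02 and 0.075 m and y of gauge_tip in the frame of mouth between -0.03 and 0.03 m and angle between gauge's own z axis and vertical below 0.025 rad and angle between the x axis of gauge and the x axis of press, either way round below 0.12 rad and contact force between gauge and platen above 0.8 N and contact force between gauge and press above 0.8 N and contact force between the fingers and gauge above 3 N and linear speed of gauge below 0.01 m/s and contact force between gauge and hotplate below 0.1 N and contact force between gauge and pan below 0.1 N); the arm keeps its last pose, push and grip.
It fails at once if the saucepan is lifted or tipped (height (world z) of pan above 0.045 m or angle between pan's own z axis and vertical above 0.15 rad).
It fails at once if the gauge is forced into the gap (over 50 N on the platen) (contact force between gauge and platen above 50 N).
It fails at once if a bystander is disturbed (moved over 30 mm) (distance of any of pliers, labels, pucks, handset, oil, driver from where it was at the start of the episode above 0.03 m).
It also fails if it takes over 72 s, if anything falls off the work surface, if the arm or the gripper's body presses on something with over 40 N, if the wrist force passes 120 N, or if a joint passes its speed limit or range.

## Robot

A 6-joint arm with a two-finger parallel gripper is mounted at the origin on the work surface. World frame = base frame: x ahead of the robot, y to its left, z up, the work surface at z = 0. Lengths are in m, angles in degrees, forces in N, time in s.
With the tool pointing down it reaches from about 0.375 to 0.925 m from the base axis. Payload 5.7 kg.
Tool frame: the origin (TCP) lies between the finger pads; the fingertips stand 19 mm ahead of it and the grasp point (between the pads) is the TCP; z points along the fingers, y is the line along which they close (so a half turn about z gives the same grasp; the last joint's range is limited). The gripper opens to 85 mm and grips with 20 to 120 N. Pads are 22 mm wide; open, the fingers measure 114 mm over their backs; the gripper's body (76 mm by 85 mm) begins 54 mm behind the grasp point. The pads swing forward as they close: fully open they stand 13 mm farther back than shut.
Start: joints at [-71.11, 20.558, 86.54, -0, 72.909, -6.595], TCP at [0.258, -0.542, 0.25] pointing down, gripper open.
Joint ranges: [-170.27, 170.27], [-57.76, 135], [12.27, 136.19], [-55.21, 235.2], [11.17, 155.16], [-170.74, 170.74]. Speed limits (degrees/s): [136.94, 136.94, 180, 180, 180, 180].

## Interface

Orientations are given as a 3x3 rotation matrix whose columns are the frame's x, y, z axes.
In Python, from bench import get_state, cams, manip gives the robot as it stands. The module is installed in compiled form; this text tells all that it offers.
- The arm moves only by the tool jog_arm, never from a script. Its argument "commands" is a list of rows, each a list of 2 entries, a list of its own where there are three numbers: the shift along the tool's x, y, z in units of 50 mm (1.0 is 50 mm), then the turn about the tool's z in units of 5 degrees (1.0 is 5 degrees). In form: [[[tx, ty, tz], roll], ...]. A call has 1 to 5 rows; each row is the pose to reach, as a shift and turn from the pose commanded when the call began, along the tool's axes at that moment; what a row does not reach only later rows make up. A row lasts 1/10 s, in which the tool goes at most 50 mm and 8.59 degrees, less where a joint would pass 70% of its speed; a pose out of reach is approached as far as the arm can. A call with a gripper value outside its range is refused whole. "hand" is the opening, from 0 (shut) to 1 (fully open), set as the call begins (left out, the last holds). The fingers move at their own pace and stop on an object; "squeeze" is the grip in N (left out, the last holds). Time passes only in rows, so rows that repeat a pose let the fingers close. It gives the time, the measured TCP pose, the force, the opening and the grip force at its end, in the units of the state.
- get_state(): the state, without advancing time (a new reading comes with each control period).
- cams.grab_frame(name): name is "side" or "top" or "wrist"; returns a dict with "frame" (384x512x3 uint8, blue, green, red), "fx", "fy", "cx", "cy" (pixels), "world_from_camera" (4x4, takes a point from camera to world coordinates); the wrist camera has in their place "hand_eye" (4x4, takes a point from camera to tool coordinates, whose origin is the TCP and whose axes are the flange's). Camera axes: x right, y down, z forward; pixel columns grow to the right and rows downward; lengths in m; the calibration is good to about 2 mm. A picture is of the moment at which its call begins: read the wrist's pose just before it. There is no depth.
- manip.job_done(): hands the job in; it is judged then, once.
The state is a dict: "clock": time; "qpos": joint angles; "qd": joint speeds; "joint_torque": joint torques, N m; "tool_pos": TCP position; "ee_rot": TCP orientation; "contact_force": force on the tool from outside, world axes, zero at the start; "wrist_torque": the same for the moment, N m; "grip_width": finger opening in m; "grasp_force": force on a finger pad.
Only numpy, scipy, OpenCV 4.12 (cv2) and the standard library are available. Lean on these libraries where they do the work, as an engineer would, in place of code of your own. Each camera call takes 0.05 s, during which the arm holds its last target. There are 200 camera calls.

## Working session

There is one attempt and no reset: what is moved stays moved. The work goes in short steps, Python scripts to look and compute and a tool call to move; the robot and the scene stay as the last step left them, time stands still between calls to the robot, and variables do not carry over. Pictures are saved under pics/ and viewed, at most 10 in all, crops included, and the job is handed in when it is done.

Besides the shell and the picture viewer there is one more tool, called after "Request:" as name(argument=value, ...) on one line, values as JSON. jog_arm: Moves the arm, as the interface text tells. Its arguments: {"type":"object","properties":{"commands":{"type":"array"},"hand":{"type":"number"},"squeeze":{"type":"number"}},"required":["commands"]}

```bash
mkdir -p pics; python3 - <<'E'
from bench import get_state, cams, manip
import cv2,pickle
s=get_state(); print(s)
d={}
for n in ("top","side"):
    f=cams.grab_frame(n); d[n]=f; cv2.imwrite(f"pics/{n}0.png",cv2.resize(f["frame"],(800,600),interpolation=cv2.INTER_CUBIC))
    print(n,f["fx"],f["fy"],f["cx"],f["cy"],f["world_from_camera"])
pickle.dump(d,open("d0.pkl","wb"))
E
```

```text
{'clock': 0.0, 'qpos': array([-7.11086067e+01,  2.05968625e+01,  8.66003550e+01,  1.13851860e-03,
        7.29092443e+01, -6.59425953e+00]), 'qd': array([-0.0673346 ,  0.00724167, -0.01702739, -0.10503583,  0.10032816,
       -0.05199877]), 'joint_torque': array([ 1.17773008e-03, -5.27621949e+01, -2.78619933e+01,  2.10441345e-05,
        1.32583181e-02, -1.27273756e-05]), 'tool_pos': array([ 0.25795901, -0.54098344,  0.24945563]), 'ee_rot': array([[ 9.02695647e-01,  4.30279245e-01, -5.83639117e-04],
       [ 4.30279579e-01, -9.02693953e-01,  1.76416863e-03],
       [ 2.32237646e-04, -1.84363534e-03, -9.99998274e-01]]), 'contact_force': array([-0.0773097 , -0.26751281, -0.66395451]), 'wrist_torque': array([ 0.03508655,  0.01137035, -0.04976167]), 'grasp_force': 0.0, 'grip_width': 0.0854465517230708}
top 439.1433749798886 439.1433749798886 254.06453406404106 193.32467348029513 [[-0.01029116 -0.99111607  0.132601    0.3216663 ]
 [-0.99993238  0.01091829  0.0040032  -0.00366481]
 [-0.00541541 -0.13255083 -0.99116141  1.62569596]
 [ 0.          0.          0.          1.        ]]
side 489.34077390747154 489.34077390747154 251.6515659025751 190.79706323930364 [[ 0.97877832 -0.12328841  0.16368559  0.26685619]
 [-0.20442089 -0.64325211  0.73786098 -1.24337062]
 [ 0.0143214  -0.75566308 -0.65480394  1.20037216]
 [ 0.          0.          0.          1.        ]]
```

View pics/top0.png

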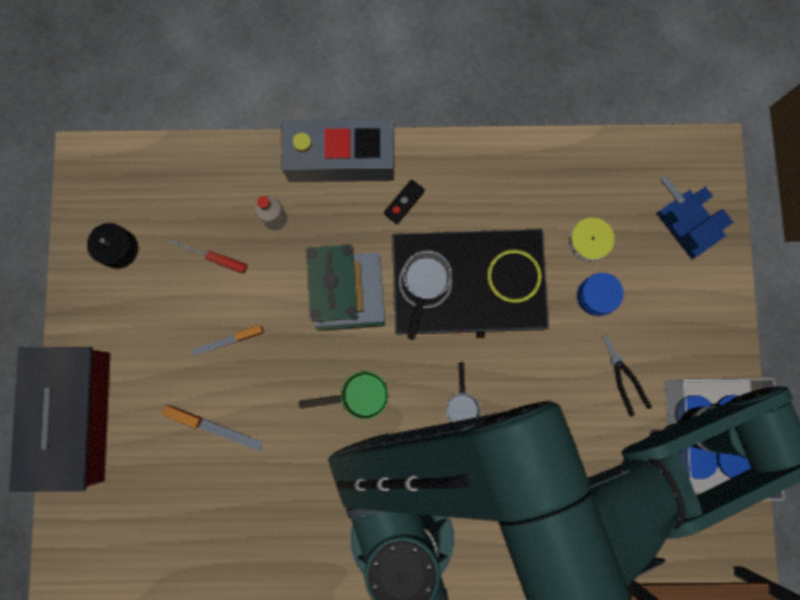

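View pics/side0.png

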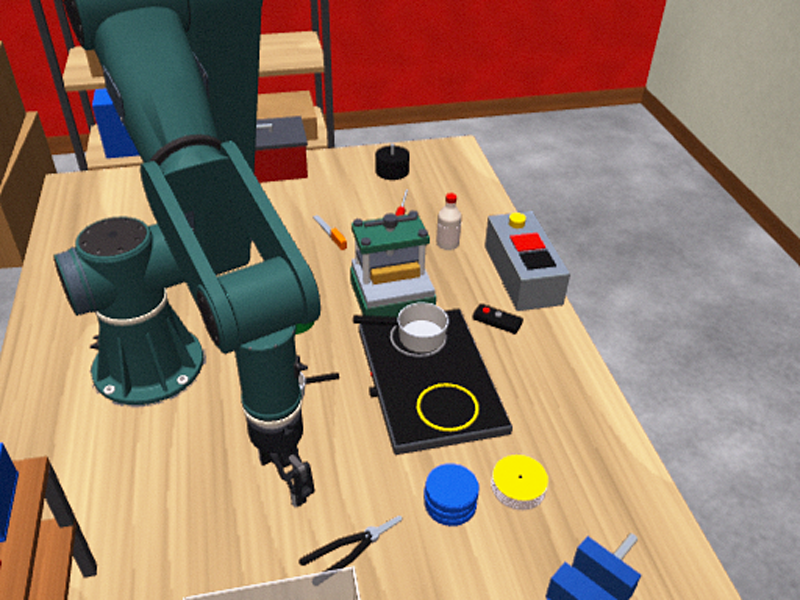

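The top view shows the press at (335,285), mouth facing right (-y). The pan is at (427,279) with its handle tip at (413,337), and the yellow ring is at (514,276). The small gauge has its handle at (248,333) and its tip at (195,353). Next I measure these.

```bash
cat > h.py <<'E'
import numpy as np, cv2
def ray(f,u,v,T=None):
    T=f["world_from_camera"] if T is None else T
    d=T[:3,:3]@np.array([(u-f["cx"])/f["fx"],(v-f["cy"])/f["fy"],1.]); return T[:3,3],d
def atz(f,u,v,z,T=None):
    o,d=ray(f,u,v,T); return (o+d*(z-o[2])/d[2])
def proj(f,p,T=None):
    T=f["world_from_camera"] if T is None else T
    c=T[:3,:3].T@(np.asarray(p)-T[:3,3]); return np.array([c[0]/c[2]*f["fx"]+f["cx"],c[1]/c[2]*f["fy"]+f["cy"]])
def comps(f,lo,hi,amin=15):
    m=cv2.inRange(cv2.cvtColor(f["frame"],cv2.COLOR_BGR2HSV),lo,hi)
    n,l,s,c=cv2.connectedComponentsWithStats(m); return [(l==i,s[i],c[i]) for i in range(1,n) if s[i,4]>=amin]
def pts(m): 
    y,x=np.nonzero(m); return np.stack([x,y],1).astype(np.float32)
E
python3 - <<'E'
import pickle,numpy as np,cv2
from h import *
np.set_printoptions(precision=4,suppress=True)
d=pickle.load(open("d0.pkl","rb"))
for n in d:
    f=d[n]
    for nm,lo,hi in (("yellow",(25,120,90),(35,255,255)),("orange",(8,150,100),(20,255,255))):
        for m,s,c in comps(f,lo,hi):
            p=pts(m)
            w=np.array([atz(f,u,v,.035 if nm=="yellow" else .03)[:2] for u,v in p]).astype(np.float32)
            print(n,nm,s,c,"world bbox mid",(w.min(0)+w.max(0))/2,"size",w.max(0)-w.min(0),"rect",cv2.minAreaRect(w))
t=d["top"]["frame"]
crop=np.hstack([cv2.resize(t[140:225,185:285],(0,0),fx=4,fy=4,interpolation=2),cv2.resize(t[140:225,250:350],(0,0),fx=4,fy=4,interpolation=2)])
g=np.zeros((260,800,3),np.uint8); c2=cv2.resize(t[195:240,110:210],(0,0),fx=5.5,fy=5.5,interpolation=2); g[:c2.shape[0],:c2.shape[1]]=c2
cv2.imwrite("pics/c0.png",np.vstack([crop,g])[:600])
E
```

```text
top yellow [188  85  11  11  92] [192.7283  90.3696] world bbox mid [0.9307 0.2293] size [0.0395 0.0379] rect ((0.9287441372871399, 0.23116767406463623), (0.03899263218045235, 0.03776799514889717), 43.823753356933594)
top yellow [365 139  28  27 575] [379.1148 152.007 ] world bbox mid [ 0.6837 -0.459 ] size [0.0984 0.1004] rect ((0.6828691363334656, -0.4619337320327759), (0.09802581369876862, 0.09895142912864685), 61.83195114135742)
top yellow [312 160  35  34 215] [328.7674 176.8465] world bbox mid [ 0.5941 -0.2728] size [0.123  0.1249] rect ((0.5941237807273865, -0.2728804647922516), (0.12154378741979599, 0.12428486347198486), 43.96877670288086)
top orange [151 208  17  10  81] [158.8148 212.4444] world bbox mid [0.4684 0.3504] size [0.0324 0.0584] rect ((0.46878165006637573, 0.3510548770427704), (0.016355931758880615, 0.06178901344537735), 18.00867462158203)
top orange [104 260  24  14 157] [115.5732 266.3631] world bbox mid [0.2755 0.5034] size [0.0468 0.0833] rect ((0.2761303186416626, 0.5040645003318787), (0.08515486121177673, 0.023419104516506195), 68.20501708984375)
side yell
[... 2154 characters left out ...]
6877765656), 12.346757888793945)
side orange [237 168  32  14 297] [252.6667 174.2828] world bbox mid [0.5825 0.1686] size [0.1244 0.0619] rect ((0.5823447108268738, 0.1697225421667099), (0.12541693449020386, 0.057260911911726), 3.7899341583251953)
side orange [   0  292   30   92 1588] [ 13.3665 338.2676] world bbox mid [-0.2008 -0.3864] size [0.0601 0.2866] rect ((-0.19541963934898376, -0.3865787386894226), (0.05920259281992912, 0.28792625665664673), 2.329549551010132)
side orange [  18  332   29   52 1078] [ 32.2152 359.3442] world bbox mid [-0.1361 -0.4644] size [0.0557 0.1562] rect ((-0.13606159389019012, -0.4643518924713135), (0.156143456697464, 0.055679015815258026), 89.9524154663086)
```

View pics/c0.png

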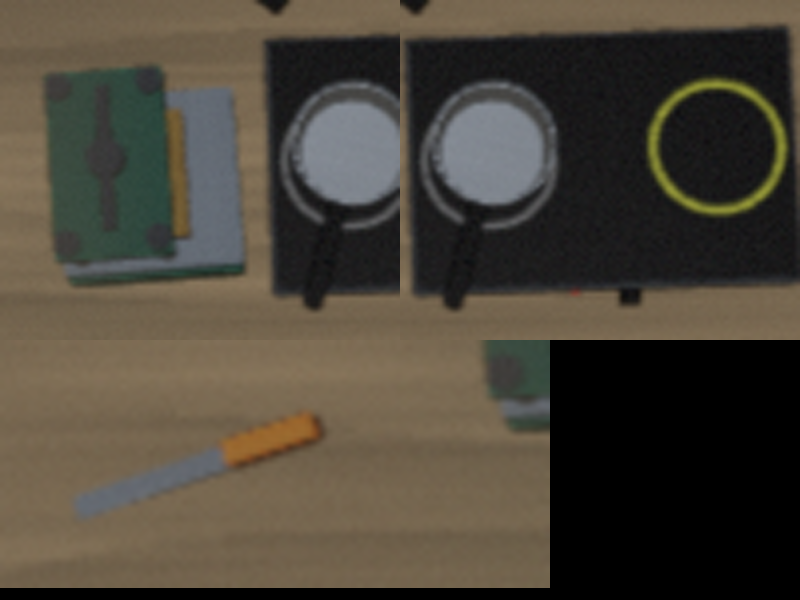

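The crop shows the pan handle tip at about px (263.5,216) and the handle root at (268.7,192.5). The plate's front corners are at (243,162.5) and (246,206.5), and the gauge tip is at about (124.3,225.6).

```bash
python3 - <<'E'
import pickle,numpy as np,cv2
from h import *
np.set_printoptions(precision=4,suppress=True)
d=pickle.load(open("d0.pkl","rb")); f=d["top"]
L=lambda x,y:(185+x/4-.4,140+y/4-.4)
G=lambda x,y:(110+x/5.5-.4,195+(y-340)/5.5-.4)
a=atz(f,*L(236-4,90),.07);b=atz(f,*L(244,266),.07)
print("plate front corners",a,b,np.linalg.norm(a-b)); v=(a-b)[:2];v/=np.linalg.norm(v)
px=np.array([-v[1],v[0]]); print("press x",px,np.degrees(np.arctan2(*px[::-1]))-90,"mouth",(a+b)[:2]/2+.045*px)
pl=[atz(f,*L(*q),.07) for q in((66,266),)];print("plate back corner",pl, np.linalg.norm(pl[0]-b))
e=atz(f,*L(314,307),.084);r=atz(f,*L(335,212),.084);print("handle end/root",e,r,np.linalg.norm(e-r))
u=(r-e)[:2];u/=np.linalg.norm(u);print("pan x",u,np.degrees(np.arctan2(*u[::-1])),"centre",e[:2]+.152*u,"grip",e[:2]+.037*u)
print("pan bottom inner centre",atz(f,*L(352,153),.038))
for q in ((318,412),(323,436),(222,440),(230,467)):print("handle",atz(f,*G(*q),.03))
t=(atz(f,*G(75,497),.001)+atz(f,*G(82,518),.001))/2;print("tip",t)
for z,q in ((.03,(318,412)),):pass
h=np.array([.4688,.3511]);g=(t[:2]-h);print("gauge dir",np.degrees(np.arctan2(*g[::-1])),np.linalg.norm(g))
# orange segmented direct principal axis
m,s,c=comps(f,(8,150,100),(20,255,255))[0]
w=np.array([atz(f,x,y,.03)[:2] for x,y in pts(m)]);print(w.mean(0),np.linalg.svd(w-w.mean(0))[2][0])
# check in side
fs=d["side"]; im=fs["frame"].copy()
def overlay(im,f):
    c=e[:2]+.152*u;
    for z,rr in((.087,.055),(.035,.045)):
        P=np.array([proj(f,[c[0]+rr*np.cos(t),c[1]+rr*np.sin(t),z]) for t in np.linspace(0,6.28,60)])
        for p in P: cv2.circle(im,tuple((p*4).astype(int)),0,(0,0,255),2,shift=0)
    m0=(a+b)[:2]/2+.045*px; y=np.array([-px[1],px[0]])
    for X,Y,Z in((-.045,.08,.07),(-.045,-.08,.07),(0,.056,.0755),(0,-.056,.0755),(.115,-.08,.07)):
        p=proj(f,[*(m0+X*px+Y*y),Z]);cv2.circle(im,tuple((p*4).astype(int)),3,(255,0,255),-1)
    return im
A=overlay(cv2.resize(fs["frame"],(0,0),fx=4,fy=4),fs)[135*4:230*4,220*4:300*4]
B=overlay(cv2.resize(f["frame"],(0,0),fx=4,fy=4),f)[140*4:225*4,190*4:290*4]
o=np.zeros((400,720,3),np.uint8);o[:380,:320]=A;o[:340,320:720]=B;cv2.imwrite("pics/ov.png",o)
E
```

```text
plate front corners [0.6439 0.0428 0.07  ] [0.4842 0.0332 0.07  ] 0.15998986714788146
press x [-0.06    0.9982] 3.4375298596753368 mouth [0.5614 0.0829]
plate back corner [array([0.486 , 0.1918, 0.07  ])] 0.1585567903079093
handle end/root [ 0.4459 -0.0284  0.084 ] [ 0.53   -0.0481  0.084 ] 0.08635249154158568
pan x [ 0.9737 -0.228 ] -13.180892438995338 centre [ 0.5939 -0.063 ] grip [ 0.4819 -0.0368]
pan bottom inner centre [ 0.5905 -0.0658  0.038 ]
handle [0.4857 0.3199 0.03  ]
handle [0.4696 0.3163 0.03  ]
handle [0.4677 0.3834 0.03  ]
handle [0.4497 0.3777 0.03  ]
tip [0.4258 0.4862 0.001 ]
gauge dir 107.65499040325061 0.1417611304540152
[0.4686 0.3511] [ 0.3049 -0.9524]
```

View pics/ov.png

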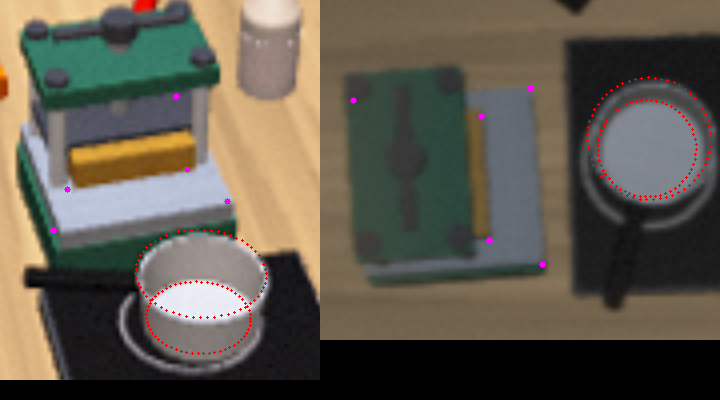

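The overlay fits in both views: the rim, plate corners and platen edge all coincide. The estimates are pan (0.594,-0.063) at yaw -13.2°, mouth (0.561,0.083) at yaw 93.4°, and gauge (0.469,0.351) at yaw 107.7°. Now I go to the pan handle.

```bash
cat > go.py <<'E'
import sys,numpy as np
from bench import get_state
def go(x,y,z,yaw):
    s=get_state();R=s["ee_rot"];d=R.T@(np.array([x,y,z])-s["tool_pos"])/.05
    cy=np.degrees(np.arctan2(R[1,0],R[0,0]));r=(cy-yaw+180)%360-180
    print("shift",d.round(3),"roll",round(r/5,3),"| yaw",round(cy,2),"pos",s["tool_pos"].round(4),"t",s["clock"],"F",s["contact_force"].round(1),"w",round(s["grip_width"],4),"g",s["grasp_force"])
if __name__=="__main__": go(*map(float,sys.argv[1:5]))
E
python3 go.py .482 -.037 .25 -13.2
```

```text
shift [ 8.382e+00 -7.172e+00  4.000e-03] roll 7.737 | yaw 25.48 pos [ 0.258  -0.541   0.2495] t 0.1 F [ 1.4 -0.8  0. ] w 0.0853 g 0.0
```

Request:
jog_arm(commands=[[[8.38,-7.17,0],7.74],[[8.38,-7.17,0],7.74],[[8.38,-7.17,0],7.74],[[8.38,-7.17,0],7.74],[[8.38,-7.17,0],7.74]])

```text
clock: 0.6
tool_pos: [0.3584, -0.3153, 0.2501]
ee_rot: [[0.972, -0.234, -0.0], [-0.234, -0.972, 0.0], [-0.0, -0.0, -1.0]]
contact_force: [0.8, -0.5, 0.2]
grip_width: 0.0857
grasp_force: 0.0
```

```bash
python3 go.py .482 -.037 .25 -13.2
```

```text
shift [ 1.099e+00 -5.990e+00  3.000e-03] roll -0.071 | yaw -13.55 pos [ 0.3584 -0.3153  0.2501] t 0.6 F [ 0.8 -0.5  0.2] w 0.0857 g 0.0
```

Request:
jog_arm(commands=[[[1.1,-5.99,0],0],[[1.1,-5.99,0],0],[[1.1,-5.99,0],0],[[1.1,-5.99,0],0],[[1.1,-5.99,0],0]], hand=0.6)

```text
clock: 1.1
tool_pos: [0.4586, -0.0859, 0.2503]
ee_rot: [[0.973, -0.229, -0.0], [-0.229, -0.973, 0.0], [-0.0, -0.0, -1.0]]
contact_force: [1.5, -1.0, 0.6]
grip_width: 0.0511
grasp_force: 0.0
```

Request:
jog_arm(commands=[[[0,0,0],0],[[0,0,0],0]])

```text
clock: 1.3
tool_pos: [0.4583, -0.0869, 0.2501]
ee_rot: [[0.974, -0.225, -0.001], [-0.225, -0.974, -0.0], [-0.001, 0.0, -1.0]]
contact_force: [-1.0, -0.7, 0.1]
grip_width: 0.0513
grasp_force: 0.0
```

```bash
python3 go.py .482 -.037 .077 -13.2
```

```text
shift [ 0.241 -1.08   3.461] roll 0.039 | yaw -13.0 pos [ 0.4583 -0.0869  0.2501] t 1.3 F [-1.  -0.7  0.1] w 0.0513 g 0.0
```

Request:
jog_arm(commands=[[[0.24,-1.08,0],0],[[0.24,-1.08,0],0],[[0.24,-1.08,1.0],0],[[0.24,-1.08,1.8],0],[[0.24,-1.08,2.2],0]])

```text
clock: 1.8
tool_pos: [0.4797, -0.0395, 0.1374]
ee_rot: [[0.973, -0.23, -0.005], [-0.23, -0.973, 0.001], [-0.005, 0.001, -1.0]]
contact_force: [-0.6, 0.1, 0.1]
grip_width: 0.0514
grasp_force: 0.0
```

```bash
python3 - <<'E'
from bench import get_state,cams
import cv2,pickle
from go import go
go(.482,-.037,.077,-13.2)
s=get_state();f=cams.grab_frame("wrist");pickle.dump((s,f),open("w1.pkl","wb"));cv2.imwrite("pics/w1.png",f["frame"]);print(f["hand_eye"])
E
```

```text
shift [ 0.038 -0.06   1.208] roll -0.021 | yaw -13.31 pos [ 0.4797 -0.0395  0.1374] t 1.8 F [-0.6  0.1  0.1] w 0.0514 g 0.0
[[ 3.19197899e-05 -9.48647229e-01 -3.16335952e-01  8.13910023e-02]
 [ 9.99999927e-01  1.50764563e-04 -3.51217106e-04  6.62215686e-04]
 [ 3.80873385e-04 -3.16335918e-01  9.48647164e-01 -1.23032505e-01]
 [ 0.00000000e+00  0.00000000e+00  0.00000000e+00  1.00000000e+00]]
```

View pics/w1.png

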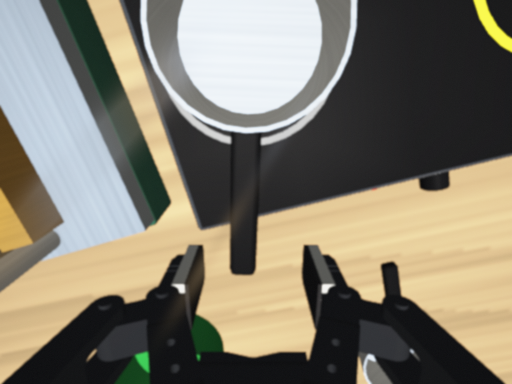

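The handle runs straight between the open fingers: column about 244, tip at row 272, fingers centred at about 253. I check its tip position in numbers.

```bash
python3 - <<'E'
import pickle,numpy as np
from h import *
s,f=pickle.load(open("w1.pkl","rb"));M=np.eye(4);M[:3,:3]=s["ee_rot"];M[:3,3]=s["tool_pos"];T=M@f["hand_eye"]
for u,v in((231,272),(255,272),(244,200)):print(atz(f,u,v,.084,T))
e=(atz(f,231,272,.084,T)+atz(f,255,272,.084,T))/2
print("grip",e[:2]+.037*np.array([.9737,-.228]))
E
python3 go.py .482 -.037 .077 -13.2
```

```text
[ 0.45230055 -0.0185643   0.084     ]
[ 0.44858799 -0.03425315  0.084     ]
[ 0.50009481 -0.0393381   0.084     ]
grip [ 0.48647117 -0.03484473]
shift [ 0.066 -0.062  1.171] roll -0.024 | yaw -13.32 pos [ 0.4785 -0.0393  0.1356] t 1.85 F [-0.6  0.  -2. ] w 0.0514 g 0.0
```

Request:
jog_arm(commands=[[[0.12,-0.08,0.5],0],[[0.12,-0.08,0.9],0],[[0.12,-0.08,1.15],0],[[0.12,-0.08,1.17],0],[[0.12,-0.08,1.17],0]])

```text
clock: 2.35
tool_pos: [0.4892, -0.0368, 0.0823]
ee_rot: [[0.973, -0.23, -0.0], [-0.23, -0.973, -0.0], [-0.0, 0.0, -1.0]]
contact_force: [-0.3, 0.8, 0.7]
grip_width: 0.0512
grasp_force: 0.0
```

Request:
jog_arm(commands=[[[0,0,0],0],[[0,0,0],0],[[0,0,0],0],[[0,0,0],0],[[0,0,0],0]], hand=0, squeeze=30)

```text
clock: 2.85
tool_pos: [0.4895, -0.0359, 0.0824]
ee_rot: [[0.974, -0.228, 0.001], [-0.228, -0.974, -0.001], [0.001, 0.0, -1.0]]
contact_force: [-0.5, -3.0, 4.8]
grip_width: 0.0173
grasp_force: 29.7
```

```bash
python3 go.py .482 -.037 .077 -13.2
```

```text
shift [-0.141  0.055  0.107] roll 0.0 | yaw -13.2 pos [ 0.4895 -0.0359  0.0824] t 2.85 F [-0.5 -3.   4.8] w 0.0173 g 29.70675230026245
```

Request:
jog_arm(commands=[[[0.05,0.2,0],0],[[0.12,0.5,0],0],[[0.21,0.9,0],0],[[0.3,1.3,0],0],[[0.39,1.7,0],0]])

```text
clock: 3.35
tool_pos: [0.4888, -0.1221, 0.0821]
ee_rot: [[0.974, -0.228, 0.0], [-0.228, -0.974, 0.002], [-0.0, -0.002, -1.0]]
contact_force: [0.8, 6.6, 7.1]
grip_width: 0.0176
grasp_force: 29.9
```

```bash
python3 go.py .4885 -.2465 .0824 -13.2
```

```text
shift [ 0.561  2.424 -0.011] roll 0.004 | yaw -13.18 pos [ 0.4888 -0.1221  0.0821] t 3.35 F [0.8 6.6 7.1] w 0.0176 g 29.905260801315308
```

Request:
jog_arm(commands=[[[0.1,0.45,0],0],[[0.21,0.9,0],0],[[0.32,1.4,0],0],[[0.42,1.8,0],0],[[0.49,2.1,0],0]])

```text
clock: 3.85
tool_pos: [0.4885, -0.2303, 0.0821]
ee_rot: [[0.973, -0.229, 0.0], [-0.229, -0.973, 0.002], [-0.0, -0.002, -1.0]]
contact_force: [0.5, 7.4, 7.4]
grip_width: 0.0171
grasp_force: 30.0
```

Request:
jog_arm(commands=[[[0.05,0.2,0],0],[[0.07,0.32,0],0],[[0.07,0.32,0],0],[[0.07,0.32,0],0]])

```text
clock: 4.25
tool_pos: [0.4887, -0.2468, 0.0822]
ee_rot: [[0.974, -0.229, 0.001], [-0.229, -0.974, 0.001], [0.001, -0.001, -1.0]]
contact_force: [-0.5, 1.8, 6.4]
grip_width: 0.0174
grasp_force: 29.7
```

```bash
python3 - <<'E'
from bench import cams
from go import go
import cv2,pickle
import numpy as np
from h import *
go(.4885,-.2465,.0824,-13.2)
f=cams.grab_frame("side");g=cams.grab_frame("top");pickle.dump((f,g),open("d1.pkl","wb"))
A=cv2.resize(f["frame"],(0,0),fx=4,fy=4);c=np.array([.595,-.2726])
for q,col in ((np.array([.595,-.2726]),(0,0,255)),):
  for z,rr in((.087,.055),(.035,.062)):
    for t in np.linspace(0,6.28,50): cv2.circle(A,tuple((proj(f,[q[0]+rr*np.cos(t),q[1]+rr*np.sin(t),z])*4).astype(int)),1,col,-1)
cv2.imwrite("pics/s1.png",A[190*4:310*4,215*4:355*4])
E
```

```text
shift [-0.005 -0.006 -0.004] roll -0.002 | yaw -13.21 pos [ 0.4887 -0.2468  0.0822] t 4.25 F [-0.5  1.8  6.4] w 0.0174 g 29.72611516714096
```

View pics/s1.png

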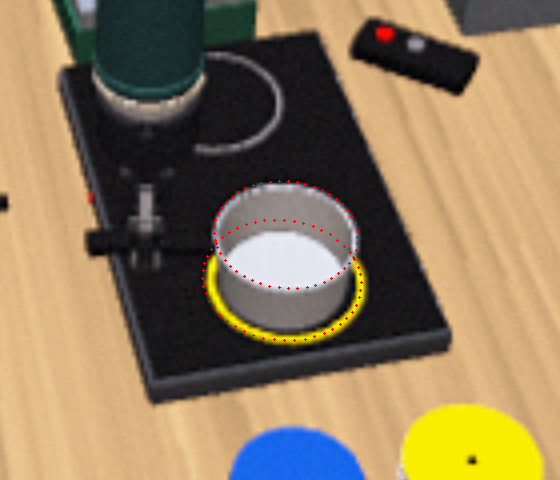

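The pan sits on the yellow ring, with the rim matching the prediction (crop 285,235). I release it and retract.

Request:
jog_arm(commands=[[[0,0,0],0],[[0,0,0],0],[[0,0,0],0],[[0,0,0],0],[[0,0,0],0]], hand=0.5)

```text
clock: 4.85
tool_pos: [0.4882, -0.2469, 0.0816]
ee_rot: [[0.974, -0.229, -0.0], [-0.229, -0.974, 0.0], [-0.0, -0.0, -1.0]]
contact_force: [0.2, 0.0, 0.0]
grip_width: 0.0427
grasp_force: 0.0
```

Request:
jog_arm(commands=[[[0,0,-0.4],0],[[0,0,-1.4],0],[[0,0,-2.4],0],[[0,0,-3.4],0],[[0,0,-3.6],0]])

```text
clock: 5.35
tool_pos: [0.4911, -0.2489, 0.2681]
ee_rot: [[0.974, -0.228, 0.009], [-0.228, -0.974, -0.006], [0.01, 0.004, -1.0]]
contact_force: [1.3, -0.7, 0.6]
grip_width: 0.0427
grasp_force: 0.0
```

```bash
python3 go.py .4687 .3511 .27 107.7
```

```text
shift [ -3.177 -11.579  -0.113] roll -24.181 | yaw -13.21 pos [ 0.4911 -0.2489  0.2681] t 5.35 F [ 1.3 -0.7  0.6] w 0.0427 g 0.0
```

Request:
jog_arm(commands=[[[-3.18,-11.58,-0.3],-24.18],[[-3.18,-11.58,-0.3],-24.18],[[-3.18,-11.58,-0.3],-24.18],[[-3.18,-11.58,-0.3],-24.18],[[-3.18,-11.58,-0.3],-24.18]])

```text
clock: 5.85
tool_pos: [0.4781, 0.0046, 0.2675]
ee_rot: [[0.865, 0.501, -0.001], [0.501, -0.865, 0.0], [-0.0, -0.001, -1.0]]
contact_force: [0.7, 0.1, 0.0]
grip_width: 0.0427
grasp_force: 0.0
```

```bash
python3 go.py .4687 .3511 .27 107.7
```

```text
shift [ 3.311 -6.091 -0.047] roll -15.525 | yaw 30.08 pos [0.4781 0.0046 0.2675] t 5.85 F [0.7 0.1 0. ] w 0.0427 g 0.0
```

Request:
jog_arm(commands=[[[3.31,-6.09,0],-15.53],[[3.31,-6.09,0],-15.53],[[3.31,-6.09,0],-15.53],[[3.31,-6.09,0],-15.53],[[3.31,-6.09,0],-15.53]])

```text
clock: 6.35
tool_pos: [0.4727, 0.2546, 0.2674]
ee_rot: [[0.291, 0.957, -0.001], [0.957, -0.291, -0.0], [-0.001, -0.001, -1.0]]
contact_force: [0.3, -0.5, -0.2]
grip_width: 0.0426
grasp_force: 0.0
```

```bash
python3 go.py .4687 .3511 .17 107.7
```

```text
shift [ 1.825 -0.637  1.947] roll -6.921 | yaw 73.09 pos [0.4727 0.2546 0.2674] t 6.35 F [ 0.3 -0.5 -0.2] w 0.0426 g 0.0
```

Request:
jog_arm(commands=[[[1.83,-0.64,0],-6.92],[[1.83,-0.64,0],-6.92],[[1.83,-0.64,0.6],-6.92],[[1.83,-0.64,1.3],-6.92],[[1.83,-0.64,1.95],-6.92]])

```text
clock: 6.85
tool_pos: [0.4694, 0.35, 0.1686]
ee_rot: [[-0.303, 0.953, -0.001], [0.953, 0.303, -0.0], [-0.0, -0.001, -1.0]]
contact_force: [0.5, -0.1, -0.6]
grip_width: 0.0427
grasp_force: 0.0
```

```bash
python3 - <<'E'
from bench import get_state,cams
import cv2,pickle
from h import *
from go import go
go(.4687,.3511,.017,107.7)
s=get_state();f=cams.grab_frame("wrist");pickle.dump((s,f),open("w2.pkl","wb"));cv2.imwrite("pics/w2.png",f["frame"])
M=np.eye(4);M[:3,:3]=s["ee_rot"];M[:3,3]=s["tool_pos"];T=M@f["hand_eye"]
for m,st,c in comps(f,(8,150,60),(20,255,255),200):
    w=np.array([atz(f,x,y,.03,T)[:2] for x,y in pts(m)],np.float32);print(st,c,cv2.minAreaRect(w))
E
```

```text
shift [ 0.026 -0.004  3.033] roll -0.008 | yaw 107.66 pos [0.4694 0.35   0.1686] t 6.85 F [ 0.5 -0.1 -0.6] w 0.0427 g 0.0
[ 246  148   20   69 1349] [255.64788732 181.61230541] ((0.4694351851940155, 0.3559655547142029), (0.017332425341010094, 0.06369830667972565), 18.38779067993164)
```

View pics/w2.png

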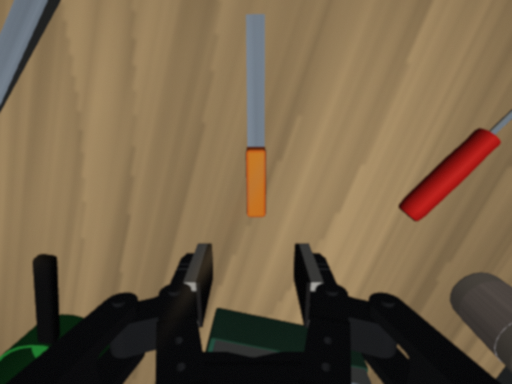

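The gauge is aligned with the tool: handle centre at px (256,182), blade straight up to (256,15). I descend and grip.

Request:
jog_arm(commands=[[[0.08,0,0.9],0],[[0.08,0,1.8],0],[[0.08,0,2.5],0],[[0.08,0,2.8],0],[[0.08,0,2.89],0]])

```text
clock: 7.4
tool_pos: [0.4675, 0.3524, 0.024]
ee_rot: [[-0.297, 0.955, -0.004], [0.955, 0.297, -0.002], [-0.001, -0.005, -1.0]]
contact_force: [1.1, 0.3, 0.7]
grip_width: 0.0425
grasp_force: 0.0
```

Request:
jog_arm(commands=[[[0,0,0],0],[[0,0,0],0],[[0,0,0],0],[[0,0,0],0],[[0,0,0],0]], hand=0, squeeze=70)

```text
clock: 7.9
tool_pos: [0.4697, 0.3538, 0.0273]
ee_rot: [[-0.298, 0.955, 0.002], [0.955, 0.298, 0.001], [0.001, 0.002, -1.0]]
contact_force: [-0.2, -0.2, 6.1]
grip_width: 0.0165
grasp_force: 69.9
```

```bash
python3 go.py .469 .354 .024 107.7
```

```text
shift [ 0.008 -0.013  0.066] roll -0.075 | yaw 107.33 pos [0.4697 0.3538 0.0273] t 7.9 F [-0.2 -0.2  6.1] w 0.0165 g 69.88327145576477
```

Request:
jog_arm(commands=[[[0,0,-0.6],0],[[0,0,-1.6],0],[[0,0,-2.6],0],[[0,0,-3.6],0],[[0,0,-4.6],0]])

```text
clock: 8.4
tool_pos: [0.4683, 0.353, 0.2582]
ee_rot: [[-0.298, 0.955, -0.0], [0.955, 0.298, 0.0], [0.0, -0.0, -1.0]]
contact_force: [0.9, 1.0, -1.9]
grip_width: 0.0164
grasp_force: 68.9
```

Request:
jog_arm(commands=[[[0,0,-0.7],0],[[0,0,-0.7],0],[[0,0,-0.7],0]])

```text
clock: 8.7
tool_pos: [0.4689, 0.3534, 0.2918]
ee_rot: [[-0.298, 0.955, 0.001], [0.955, 0.298, 0.001], [0.0, 0.002, -1.0]]
contact_force: [-0.7, -0.2, -2.3]
grip_width: 0.0166
grasp_force: 69.1
```

```bash
python3 go.py .5714 -.0838 .285 93.4
```

```text
shift [-8.957 -0.649  0.13 ] roll 2.786 | yaw 107.33 pos [0.4689 0.3534 0.2918] t 8.7 F [-0.7 -0.2 -2.3] w 0.0166 g 69.08060431480408
```

Request:
jog_arm(commands=[[[-0.7,-0.05,0],0.3],[[-1.5,-0.1,0],0.6],[[-2.4,-0.18,0],1.0],[[-3.3,-0.25,0],1.4],[[-4.2,-0.32,0],1.8]])

```text
clock: 9.2
tool_pos: [0.5147, 0.1463, 0.2885]
ee_rot: [[-0.144, 0.99, -0.005], [0.99, 0.144, -0.001], [0.0, -0.005, -1.0]]
contact_force: [0.4, -0.1, -2.7]
grip_width: 0.0163
grasp_force: 69.0
```

```bash
python3 go.py .5714 -.0838 .285 93.4
```

```text
shift [-4.717  0.461  0.067] roll 0.975 | yaw 98.27 pos [0.5147 0.1463 0.2885] t 9.2 F [ 0.4 -0.1 -2.7] w 0.0163 g 69.00151133537292
```

Request:
jog_arm(commands=[[[-1.0,0.1,0],0.3],[[-2.0,0.2,0],0.6],[[-3.0,0.3,0],0.98],[[-4.0,0.4,0],0.98],[[-4.72,0.46,0],0.98]])

```text
clock: 9.7
tool_pos: [0.5722, -0.0848, 0.2883]
ee_rot: [[-0.058, 0.998, -0.004], [0.998, 0.058, 0.001], [0.001, -0.004, -1.0]]
contact_force: [0.2, 0.5, -1.6]
grip_width: 0.0165
grasp_force: 69.0
```

Request:
jog_arm(commands=[[[0,0,0.8],0],[[0,0,1.6],0],[[0,0,2.4],0],[[0,0,3.0],0],[[0,0,3.2],0]])

```text
clock: 10.2
tool_pos: [0.5686, -0.0809, 0.1256]
ee_rot: [[-0.06, 0.998, -0.01], [0.998, 0.06, 0.003], [0.004, -0.01, -1.0]]
contact_force: [-1.4, 0.0, -2.0]
grip_width: 0.0166
grasp_force: 69.0
```

```bash
python3 - <<'E'
from bench import get_state,cams
import cv2,pickle
from h import *
from go import go
go(.5714,-.0838,.1,93.4)
s=get_state();f=cams.grab_frame("wrist");g=cams.grab_frame("side");t=cams.grab_frame("top");pickle.dump((s,f,g,t),open("w3.pkl","wb"))
o=np.zeros((600,800,3),np.uint8);o[:384,:512]=f["frame"]
c=cv2.resize(g["frame"][120:235,200:300],(0,0),fx=2.8,fy=2.8,interpolation=2);o[:c.shape[0],512:512+c.shape[1]]=c
c=cv2.resize(t["frame"][155:215,200:300],(0,0),fx=3.5,fy=3.5,interpolation=2);o[386:386+c.shape[0],:c.shape[1]]=c
cv2.imwrite("pics/w3.png",o)
E
```

```text
shift [-0.062  0.058  0.51 ] roll 0.003 | yaw 93.41 pos [ 0.5686 -0.0809  0.1256] t 10.2 F [-1.4  0.  -2. ] w 0.0166 g 68.97206783294678
```

View pics/w3.png

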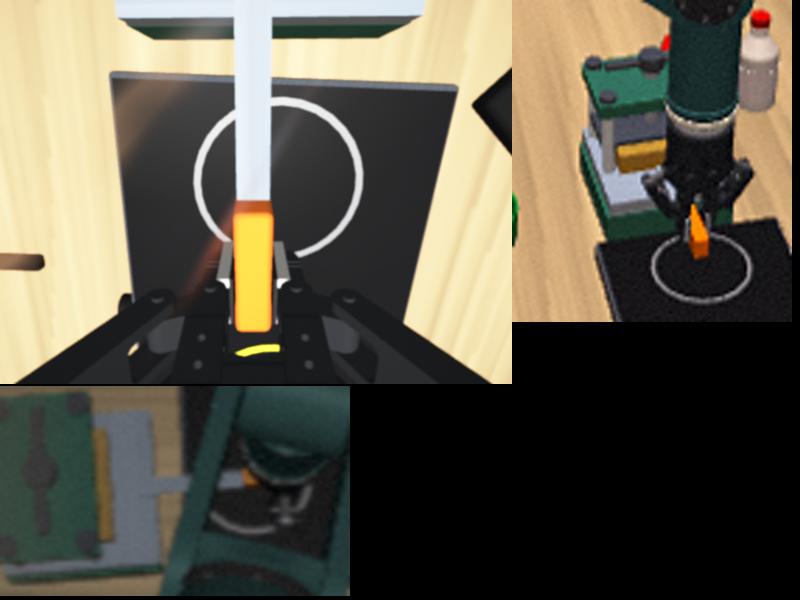

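```bash
python3 - <<'E'
import pickle
from h import *
s,f,g,t=pickle.load(open("w3.pkl","rb"))
M=np.eye(4);M[:3,:3]=s["ee_rot"];M[:3,3]=s["tool_pos"];T=M@f["hand_eye"]
for u,v in((116,14),(424,14)):print(atz(f,u,v,.07,T))
print("expect .6439,.0428 / .4842,.0332; tip now",s["tool_pos"]+s["ee_rot"]@[.141,0,.0273])
for u,v in((240,100),(270,100)):print("blade",atz(f,u,v,s["tool_pos"][2]-.0273+.007,T))
E
python3 go.py .5714 -.0838 .1 93.4
```

```text
[0.48934625 0.0357596  0.07      ]
[0.64897232 0.04495152 0.07      ]
expect .6439,.0428 / .4842,.0332; tip now [0.55990735 0.0598809  0.09875096]
blade [ 0.55764569 -0.00257781  0.10525141]
blade [ 0.57119947 -0.00176676  0.10525141]
shift [-0.039 -0.021  0.603] roll 0.006 | yaw 93.43 pos [ 0.5724 -0.0818  0.1302] t 10.35 F [-0.  -0.2 -0.7] w 0.0169 g 68.9725649356842
```

Request:
jog_arm(commands=[[[0,0.02,0.2],0],[[0,0.02,0.4],0],[[0,0.02,0.5],0],[[0,0.02,0.5],0],[[0,0.02,0.5],0]])

```text
clock: 10.85
tool_pos: [0.5742, -0.082, 0.1062]
ee_rot: [[-0.06, 0.998, 0.0], [0.998, 0.06, 0.0], [0.0, 0.0, -1.0]]
contact_force: [-0.1, 0.0, -1.6]
grip_width: 0.0167
grasp_force: 69.0
```

```bash
python3 go.py .573 -.0838 .0973 93.4
```

```text
shift [-0.035 -0.027  0.178] roll 0.006 | yaw 93.43 pos [ 0.5742 -0.082   0.1062] t 10.85 F [-0.1  0.  -1.6] w 0.0167 g 68.97082328796387
```

Request:
jog_arm(commands=[[[0,0,0.08],0],[[0,0,0.14],0],[[0,0,0.14],0],[[0,0,0.14],0]])

```text
clock: 11.25
tool_pos: [0.5741, -0.0819, 0.099]
ee_rot: [[-0.06, 0.998, -0.0], [0.998, 0.06, 0.0], [0.0, -0.0, -1.0]]
contact_force: [1.0, -0.3, -1.9]
grip_width: 0.0165
grasp_force: 69.0
```

Request:
jog_arm(commands=[[[0,0,0.03],0],[[0,0,0.03],0],[[0,0,0.03],0]])

```text
clock: 11.55
tool_pos: [0.5742, -0.082, 0.0976]
ee_rot: [[-0.06, 0.998, -0.0], [0.998, 0.06, 0.0], [0.0, -0.0, -1.0]]
contact_force: [0.6, -0.3, -2.0]
grip_width: 0.0166
grasp_force: 69.0
```

Request:
jog_arm(commands=[[[0,0,0.03],0],[[0,0,0.03],0],[[0,0,0.03],0]])

```text
clock: 11.85
tool_pos: [0.5744, -0.082, 0.0964]
ee_rot: [[-0.06, 0.998, 0.001], [0.998, 0.06, 0.0], [0.0, 0.001, -1.0]]
contact_force: [-0.6, -1.4, 1.9]
grip_width: 0.0169
grasp_force: 69.5
```

Request:
jog_arm(commands=[[[0.1,-0.01,0],0],[[0.2,-0.02,0],0],[[0.3,-0.02,0],0],[[0.4,-0.02,0],0],[[0.5,-0.02,0],0]])

```text
clock: 12.35
tool_pos: [0.5719, -0.0566, 0.0963]
ee_rot: [[-0.06, 0.998, 0.001], [0.998, 0.06, -0.0], [-0.0, 0.001, -1.0]]
contact_force: [0.6, -1.7, 4.1]
grip_width: 0.0167
grasp_force: 69.7
```

Request:
jog_arm(commands=[[[0.08,0,0],0],[[0.16,0,0],0],[[0.24,0,0],0],[[0.3,0,0],0],[[0.3,0,0],0]])

```text
clock: 12.85
tool_pos: [0.5711, -0.0415, 0.0964]
ee_rot: [[-0.06, 0.998, 0.001], [0.998, 0.06, 0.0], [0.0, 0.001, -1.0]]
contact_force: [0.2, -0.7, 5.9]
grip_width: 0.0164
grasp_force: 69.9
```

```bash
python3 go.py .5614 .0829 .0964 93.4
```

```text
shift [ 2.495 -0.045  0.   ] roll 0.007 | yaw 93.44 pos [ 0.5711 -0.0415  0.0964] t 12.85 F [ 0.2 -0.7  5.9] w 0.0164 g 69.88807439804077
```

Request:
jog_arm(commands=[[[0.05,0,-0.01],0],[[0.1,0,-0.01],0],[[0.15,0,-0.01],0],[[0.2,0,-0.01],0],[[0.2,0,-0.01],0]])

```text
clock: 13.35
tool_pos: [0.5703, -0.0316, 0.0966]
ee_rot: [[-0.06, 0.998, 0.0], [0.998, 0.06, 0.0], [0.0, 0.0, -1.0]]
contact_force: [-0.2, -1.1, 5.4]
grip_width: 0.017
grasp_force: 69.8
```

Request:
jog_arm(commands=[[[0.03,0,0],0],[[0.06,0,0],0],[[0.09,0,0],0],[[0.09,0,0],0]])

```text
clock: 13.75
tool_pos: [0.5701, -0.0274, 0.0967]
ee_rot: [[-0.06, 0.998, 0.0], [0.998, 0.06, 0.0], [0.0, 0.0, -1.0]]
contact_force: [-0.2, -0.6, 5.6]
grip_width: 0.0166
grasp_force: 69.8
```

Request:
jog_arm(commands=[[[0.03,0,0],0],[[0.06,0,0],0],[[0.09,0,0],0],[[0.09,0,0],0]])

```text
clock: 14.15
tool_pos: [0.5698, -0.023, 0.0967]
ee_rot: [[-0.06, 0.998, 0.0], [0.998, 0.06, 0.0], [-0.0, 0.0, -1.0]]
contact_force: [-0.2, -1.1, 5.9]
grip_width: 0.0165
grasp_force: 69.8
```

Request:
jog_arm(commands=[[[0.02,0,0],0],[[0.04,0,0],0],[[0.06,0,0],0],[[0.06,0,0],0]])

```text
clock: 14.55
tool_pos: [0.5697, -0.0201, 0.0968]
ee_rot: [[-0.06, 0.998, 0.0], [0.998, 0.06, -0.0], [-0.0, 0.0, -1.0]]
contact_force: [1.4, -1.1, 5.3]
grip_width: 0.0166
grasp_force: 69.8
```

Request:
jog_arm(commands=[[[0.02,0,0],0],[[0.04,0,0],0],[[0.06,0,0],0],[[0.06,0,0],0]])

```text
clock: 14.95
tool_pos: [0.5696, -0.0171, 0.0968]
ee_rot: [[-0.06, 0.998, 0.001], [0.998, 0.06, -0.0], [-0.0, 0.001, -1.0]]
contact_force: [0.2, -2.1, 6.5]
grip_width: 0.0168
grasp_force: 69.8
```

Request:
jog_arm(commands=[[[0.02,0,0],0],[[0.04,0,0],0],[[0.06,0,0],0],[[0.06,0,0],0]])

```text
clock: 15.35
tool_pos: [0.5695, -0.0141, 0.0969]
ee_rot: [[-0.06, 0.998, 0.001], [0.998, 0.06, -0.0], [-0.0, 0.001, -1.0]]
contact_force: [0.1, -1.4, 6.1]
grip_width: 0.0163
grasp_force: 69.8
```

Depth is now about 43 mm, with no wedging yet.

Request:
jog_arm(commands=[[[0.02,0,0],0],[[0.04,0,0],0],[[0.05,0,0],0],[[0.05,0,0],0]])

```text
clock: 15.75
tool_pos: [0.5693, -0.0117, 0.0969]
ee_rot: [[-0.06, 0.998, 0.001], [0.998, 0.06, -0.0], [-0.0, 0.001, -1.0]]
contact_force: [-1.1, -2.4, 5.8]
grip_width: 0.0164
grasp_force: 69.9
```

Request:
jog_arm(commands=[[[0.02,0,0],0],[[0.04,0,0],0],[[0.05,0,0],0],[[0.05,0,0],0]])

```text
clock: 16.15
tool_pos: [0.5692, -0.0092, 0.0969]
ee_rot: [[-0.06, 0.998, 0.001], [0.998, 0.06, -0.0], [-0.0, 0.001, -1.0]]
contact_force: [0.7, -1.8, 6.4]
grip_width: 0.0164
grasp_force: 69.9
```

Request:
jog_arm(commands=[[[0.02,0,0],0],[[0.04,0,0],0],[[0.05,0,0],0],[[0.05,0,0],0]])

```text
clock: 16.55
tool_pos: [0.5692, -0.0067, 0.097]
ee_rot: [[-0.06, 0.998, 0.001], [0.998, 0.06, -0.0], [-0.0, 0.001, -1.0]]
contact_force: [0.2, -2.4, 6.3]
grip_width: 0.0169
grasp_force: 69.9
```

Request:
jog_arm(commands=[[[0.02,0,0],0],[[0.03,0,0],0],[[0.03,0,0],0]])

```text
clock: 16.85
tool_pos: [0.5691, -0.0053, 0.097]
ee_rot: [[-0.06, 0.998, 0.001], [0.998, 0.06, -0.0], [-0.0, 0.001, -1.0]]
contact_force: [-0.4, -2.3, 7.1]
grip_width: 0.0166
grasp_force: 70.0
```

Request:
jog_arm(commands=[[[0.02,0,0],0],[[0.03,0,0],0],[[0.03,0,0],0]])

```text
clock: 17.15
tool_pos: [0.569, -0.0038, 0.097]
ee_rot: [[-0.06, 0.998, 0.001], [0.998, 0.06, -0.0], [-0.0, 0.001, -1.0]]
contact_force: [-0.3, -2.0, 6.2]
grip_width: 0.0167
grasp_force: 70.0
```

Request:
jog_arm(commands=[[[0.02,0,0],0],[[0.03,0,0],0],[[0.03,0,0],0]])

```text
clock: 17.45
tool_pos: [0.5689, -0.0023, 0.097]
ee_rot: [[-0.06, 0.998, 0.001], [0.998, 0.06, -0.0], [-0.0, 0.001, -1.0]]
contact_force: [-0.3, -2.0, 7.2]
grip_width: 0.0163
grasp_force: 70.0
```

Request:
jog_arm(commands=[[[0.02,0,0],0],[[0.03,0,0],0],[[0.03,0,0],0]])

```text
clock: 17.75
tool_pos: [0.5689, -0.0009, 0.097]
ee_rot: [[-0.06, 0.998, 0.001], [0.998, 0.06, -0.001], [-0.001, 0.001, -1.0]]
contact_force: [1.2, -3.2, 6.2]
grip_width: 0.0161
grasp_force: 70.0
```

Request:
jog_arm(commands=[[[0.02,0,0],0],[[0.03,0,0],0],[[0.03,0,0],0]])

```text
clock: 18.05
tool_pos: [0.5689, 0.0004, 0.0971]
ee_rot: [[-0.06, 0.998, 0.001], [0.998, 0.06, -0.001], [-0.001, 0.001, -1.0]]
contact_force: [-0.1, -2.8, 7.6]
grip_width: 0.0163
grasp_force: 70.1
```

```bash
python3 - <<'E'
from bench import get_state,cams
import cv2,pickle
from h import *
from go import go
go(.5614,.0829,.0964,93.4)
s=get_state();f=cams.grab_frame("wrist");g=cams.grab_frame("side");print(s["wrist_torque"])
pickle.dump((s,f,g),open("w4.pkl","wb"))
o=np.zeros((384,800,3),np.uint8);o[:384,:512]=f["frame"]
c=cv2.resize(g["frame"][120:215,200:295],(0,0),fx=3,fy=3,interpolation=2);o[:c.shape[0],512:512+c.shape[1]]=c
cv2.imwrite("pics/w4.png",o)
E
```

```text
shift [ 1.656 -0.049  0.012] roll 0.01 | yaw 93.45 pos [5.689e-01 4.000e-04 9.710e-02] t 18.05 F [-0.1 -2.8  7.6] w 0.0163 g 70.10481834411621
[-0.16939476  0.00506865 -0.02445501]
```

View pics/w4.png

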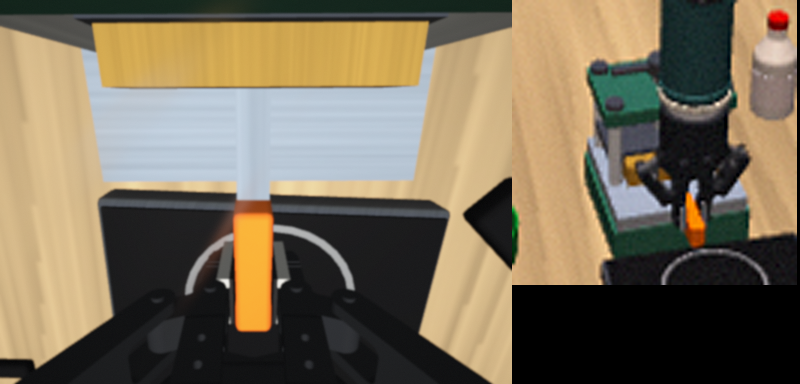

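The blade runs straight under the platen (edge at row 87, blade column about 253), and the handle has not slipped in the grip (rows 203-330). I continue gently.

Request:
jog_arm(commands=[[[0.02,0,0],0],[[0.02,0,0],0],[[0.02,0,0],0]])

```text
clock: 18.45
tool_pos: [0.5689, 0.0013, 0.0971]
ee_rot: [[-0.06, 0.998, 0.001], [0.998, 0.06, -0.001], [-0.001, 0.001, -1.0]]
contact_force: [1.3, -3.3, 7.9]
grip_width: 0.0166
grasp_force: 70.2
```

Request:
jog_arm(commands=[[[0.02,0,0],0],[[0.02,0,0],0],[[0.02,0,0],0]])

```text
clock: 18.75
tool_pos: [0.5689, 0.0021, 0.0972]
ee_rot: [[-0.06, 0.998, 0.002], [0.998, 0.06, -0.001], [-0.001, 0.001, -1.0]]
contact_force: [0.1, -4.1, 8.3]
grip_width: 0.0167
grasp_force: 70.2
```

Request:
jog_arm(commands=[[[0.02,0,0],0],[[0.02,0,0],0],[[0.02,0,0],0]])

```text
clock: 19.05
tool_pos: [0.5689, 0.0029, 0.0972]
ee_rot: [[-0.06, 0.998, 0.002], [0.998, 0.06, -0.002], [-0.002, 0.002, -1.0]]
contact_force: [0.5, -5.3, 8.1]
grip_width: 0.0164
grasp_force: 70.3
```

Request:
jog_arm(commands=[[[0.02,0,0],0],[[0.02,0,0],0],[[0.02,0,0],0]])

```text
clock: 19.35
tool_pos: [0.5689, 0.0035, 0.0972]
ee_rot: [[-0.061, 0.998, 0.002], [0.998, 0.061, -0.002], [-0.002, 0.002, -1.0]]
contact_force: [-0.5, -6.3, 8.5]
grip_width: 0.0164
grasp_force: 70.3
```

Request:
jog_arm(commands=[[[0.02,0,0],0],[[0.02,0,0],0],[[0.02,0,0],0]])

```text
clock: 19.65
tool_pos: [0.5689, 0.0041, 0.0973]
ee_rot: [[-0.061, 0.998, 0.002], [0.998, 0.061, -0.003], [-0.003, 0.002, -1.0]]
contact_force: [0.7, -7.9, 7.9]
grip_width: 0.0164
grasp_force: 70.2
```

```bash
python3 - <<'E'
from go import go
from bench import get_state
go(.5614,.0829,.0964,93.4);s=get_state();print(s["wrist_torque"],s["ee_rot"].round(4))
E
```

```text
shift [ 1.582 -0.055  0.012] roll 0.017 | yaw 93.48 pos [0.5689 0.0041 0.0973] t 19.65 F [ 0.7 -7.9  7.9] w 0.0164 g 70.2474045753479
[-1.1132692   0.05143569  0.03226186] [[-0.0608  0.9982  0.002 ]
 [ 0.9981  0.0608 -0.0029]
 [-0.003   0.0018 -1.    ]]
```

Request:
jog_arm(commands=[[[0.01,0,0],0],[[0.02,0,0],0],[[0.02,0,0],0],[[0.02,0,0],0],[[0.02,0,0],0]])

```text
clock: 20.15
tool_pos: [0.569, 0.0046, 0.0973]
ee_rot: [[-0.061, 0.998, 0.002], [0.998, 0.061, -0.004], [-0.004, 0.002, -1.0]]
contact_force: [1.2, -10.6, 7.5]
grip_width: 0.0165
grasp_force: 70.2
```

Request:
jog_arm(commands=[[[0,0,0],0],[[0,0,0],0],[[0,0,0],0],[[0,0,0],0],[[0,0,0],0]])

```text
clock: 20.65
tool_pos: [0.569, 0.0045, 0.0973]
ee_rot: [[-0.061, 0.998, 0.002], [0.998, 0.061, -0.004], [-0.004, 0.002, -1.0]]
contact_force: [0.0, -10.7, 7.6]
grip_width: 0.0163
grasp_force: 70.2
```

```bash
python3 - <<'E'
from go import go
from bench import get_state,cams
from h import *
import pickle
s0,f0,_=pickle.load(open("w4.pkl","rb"))
go(.5614,.0829,.0964,93.4);s=get_state();print(s["wrist_torque"],s["ee_rot"].round(4))
f=cams.grab_frame("wrist")
for q in (f0,f):
    m=cv2.inRange(cv2.cvtColor(q["frame"],cv2.COLOR_BGR2HSV),(8,150,60),(20,255,255)); m[:, :200]=0;m[:,300:]=0
    ys=np.nonzero(m[195:345].any(1))[0]+195
    print("handle rows",ys.min(),ys.max(),"brass lower row",[int(np.nonzero(cv2.inRange(cv2.cvtColor(q["frame"],cv2.COLOR_BGR2HSV),(15,100,60),(28,255,255))[:180,c])[0].max()) for c in (150,200,300,350)])
t=cams.grab_frame("top")
# pan & bystander check: yellow ring/pan region difference to d1
d0=pickle.load(open("d0.pkl","rb"))["top"]
df=cv2.absdiff(t["frame"],d0["frame"]).max(2)>60
n,l,st,c=cv2.connectedComponentsWithStats(df.astype(np.uint8));print([tuple(x) for x in st[1:] if x[4]>25])
cv2.imwrite("pics/end.png",cv2.resize(t["frame"],(800,600)))
E
```

```text
shift [ 1.573 -0.056  0.011] roll 0.019 | yaw 93.5 pos [0.569  0.0045 0.0973] t 20.65 F [  0.  -10.7   7.6] w 0.0163 g 70.22321105003357
[-1.41263629 -0.00773531  0.01649211] [[-0.061   0.9981  0.0022]
 [ 0.9981  0.061  -0.0038]
 [-0.0039  0.0019 -1.    ]]
handle rows 201 332 brass lower row [86, 86, 86, 86]
handle rows 201 332 brass lower row [97, 97, 97, 97]
[(np.int32(227), np.int32(143), np.int32(41), np.int32(56), np.int32(822)), (np.int32(256), np.int32(165), np.int32(31), np.int32(26), np.int32(565)), (np.int32(316), np.int32(164), np.int32(27), np.int32(26), np.int32(561)), (np.int32(136), np.int32(200), np.int32(140), np.int32(183), np.int32(12581)), (np.int32(222), np.int32(240), np.int32(24), np.int32(24), np.int32(458)), (np.int32(211), np.int32(250), np.int32(282), np.int32(134), np.int32(17182)), (np.int32(283), np.int32(344), np.int32(13), np.int32(40), np.int32(252))]
```

View pics/end.png

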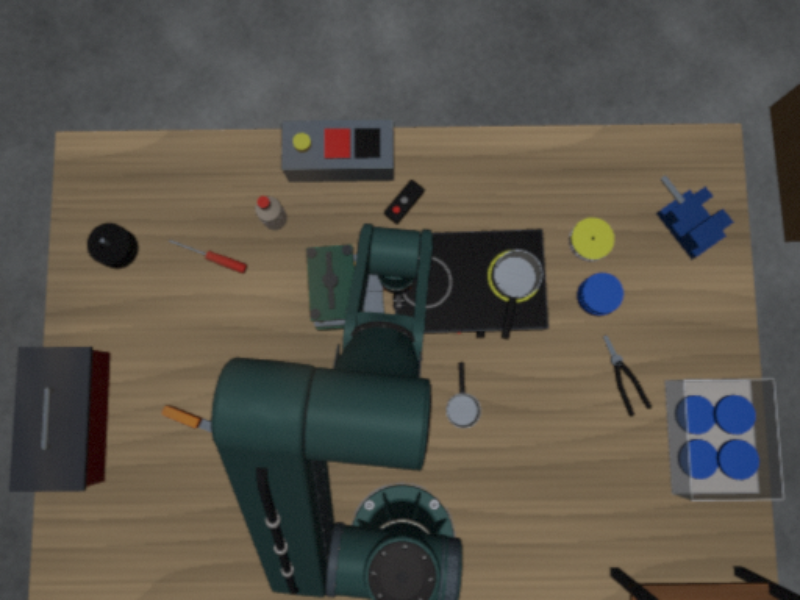

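The final view shows the pan on the ring at (516,275), and the bystanders are where they were. The gauge is wedged with a steady push of about 10.7 N, level to about 0.004 rad. I hand the job in.

```bash
python3 -c "
from bench import manip
print(manip.job_done())"
```

```text
the job is handed in; nothing more can be done
None
```

The job is handed in at about 21 s, verdict not shown: the pan is released on the yellow ring, and the gauge is held level about 62 mm into the gap with a steady 10.7 N push, the bystanders looking unmoved in the last top view.

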